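# Load the slide scanner

## Task

Load the slide scanner: twist its spring-return eject knob clockwise to the stop and let go, so that the stage tray pops out and the knob springs back. Pick up the slide carrier by its black tab, and without tipping it lower it over the tray's two locating pins until it lies flush and let go; then push the tray home until it latches and stays shut. Leave the bottles standing where they are.

Things in the scene. Friction and masses are not known exactly. Their poses are not given: they have to be found in the camera images.
- scanner: slide scanner, a low white and grey instrument fixed on the bench, 170 mm deep (x) by 220 mm wide (y), flat deck 100 mm above the bench. Origin at the centre of its underside, z up; its front with the tray opening looks along its own -x, at x = -85 mm. The eject knob stands on the deck at x = +20, y = -78 mm; the tray is centred at y = +25 mm under a roof 78 mm above the bench.
- knob_grip (a point): grip point of the eject knob, on its vertical axis, 134 mm above the bench. Black bar grip 46 mm long (point x), 12 mm thick (point y), from 112.5 to 143.5 mm above the bench, on a round skirt 48 mm across. The point turns with the knob; at rest the bar lies along the scanner's x axis.
- eject_knob (a joint): angle of the eject knob in rad: 0 at rest, grows clockwise seen from above, stop at 1.31 (75 degrees). A spring turns it back when released (0.035 N m at rest, up to about 0.2 N m while it draws the latch). The first 45 degrees are idle; the latch lets go at about 58 degrees.
- tray (a joint): how far the tray stands out of the scanner, m: 0 latched shut, 0.12 fully out (slides along the scanner's -x). A spring pushes it out with 4.5 to 6 N; damping 20 N per m/s. To latch, it must be pushed about 2 mm past 0 (end stop at -0.004) and let go; it settles near 0.
- tray_seat (a point): centre of the tray's flat aluminium stage (112 mm in x by 144 mm in y), on its upper face 26 mm above the bench, axes as the scanner's. It lies 33 mm in front of the scanner's origin with the tray shut, 153 mm with the tray out. Two steel locating pins, 6 mm across and 12 mm high with tapered noses, stand at x = -32 and +32 mm from it, y = 0.
- tray_front (a point): middle of the outer face of the tray's upright front panel, 45 mm above the bench; moves with the tray. Panel 150 mm wide (y), 8 mm thick, 12 to 74 mm above the bench; when shut its face stands 12 mm in front of the scanner's front. Press it along the scanner's +x to shut the tray.
- carrier: slide carrier, 0.22 kg: aluminium plate 86 (x) by 132 (y) by 8 mm with four glass slides and edge strips on it (up to 10 mm), origin at the centre of its underside, z up. Holes for the pins at x = -32 mm (round, 8.5 mm) and x = +32 mm (slot, 12 mm along x by 8.5 mm), y = 0; it fits either way round. In its middle a black tab 40 (x) by 10 (y) mm, up to 42 mm above the underside.
- carrier_grip (a point): grip point in the carrier's tab, 30 mm above the carrier's underside, on its middle; axes as the carrier's. Pinch across y (10 mm).
- bottle1: translucent capped bottle, 68 mm across, 154 mm high, origin at the centre of its base; a bystander
- bottle2: translucent capped bottle, 68 mm across, 154 mm high, origin at the centre of its base; a bystander
There are look-alikes about, which are no part of the job. Of the things that look like the carrier, take the one that is farthest to the robot's right at the start.

How it is judged:
By the outcome, as a careful person would: the job done as asked, in the order asked, and still so for the second after the job is handed in, with the robot touching nothing.
It also fails if it takes over 72 s, if anything falls off the work surface, if the arm or the gripper's body presses on something with over 40 N, if the wrist force passes 120 N, or if a joint passes its speed limit or range.

## Robot

A 7-joint arm with a two-finger parallel gripper is mounted at the origin on a cart in front of the work surface, level with it; the furniture and walls round the work are solid. World frame = base frame: x ahead of the robot, y to its left, z up, the work surface at z = 0. Lengths are in m, angles in rad, forces in N, time in s.
With the tool pointing down it reaches from about 0.4 to 0.85 m from the base axis. Payload 4.5 kg.
Tool frame: the origin (TCP) lies midway between the tips of the shut fingers; the grasp point (between the pads) lies 19 mm behind it; z points along the fingers, y is the line along which they close (so a half turn about z gives the same grasp; the last joint's range is limited). The gripper opens to 88 mm and grips with 3 to 60 N. Pads are 18 mm wide; open, the fingers measure 123 mm over their backs; the gripper's body (75 mm by 187 mm) begins 45 mm behind the grasp point.
Start: joints at [-1.154, 0.689, -0.195, 1.565, 0.157, 0.902, -0.215], TCP at [0.233, 0.58, 0.239] pointing down, gripper open.
Joint ranges: [-3.01, 3.01], [-0.46, 2.08], [-1.47, 1.51], [0.13, 2.56], [-1, 4.14], [0.04, 2.09], [-2.66, 2.66]. Speed limits (rad/s): [2.57, 2.57, 3.14, 3.14, 3.14, 3.14, 3.14].

## Interface

Orientations are given as a unit quaternion [x, y, z, w].
In Python, from plant import r gives the robot as it stands.
- The arm moves only by the tool carry_out, never from a script. Its argument "plan" is a list of rows, each an object with "rot": the turn, a rotation vector about the tool's x, y, z in rad, a list of three; "xyz": the shift along the tool's x, y, z in m, a list of three; "grip": the closure in counts, from 0 (fully open) to 255 (shut). In form: [{"rot": [wx, wy, wz], "xyz": [dx, dy, dz], "grip": grip}, ...]. A call has 1 to 8 rows; each row is the pose to reach, as a shift and turn from the pose commanded when the call began, along the tool's axes at that moment; what a row does not reach only later rows make up. A row lasts 1/12 s, in which the tool goes at most 41.7 mm and 7.16 degrees, less where a joint would pass 70% of its speed; a pose out of reach is approached as far as the arm can. A call with a gripper value outside its range is refused whole. The fingers move at their own pace and stop on an object; "squeeze" is the grip in N (left out, the last holds). Time passes only in rows, so rows that repeat a pose let the fingers close. It gives the time, the measured TCP pose, the force, the opening and the grip force at its end, in the units of the state.
- r.get_state(): the state, without advancing time (a new reading comes with each control period).
- r.snapshot(name): name is "side" or "top"; returns the picture (384x512x3 uint8, red, green, blue); there is no depth.
- r.camera_params(name): a dict with "fx", "fy", "cx", "cy" (pixels), "position" and "attitude" of the camera in the world. Camera axes: x right, y down, z forward; pixel columns grow to the right and rows downward; lengths in m; the calibration is good to about 2 mm. A picture is of the moment at which its call begins. camera_params takes no time and is no camera call.
- r.finish_job(): hands the job in; it is judged then, once.
The state is a dict: "clock": time; "q": joint angles; "qd": joint speeds; "joint_torque": joint torques, N m; "tool_pos": TCP position; "eef_rot": TCP orientation; "contact_force": force on the tool from outside, world axes, zero at the start; "moment": the same for the moment, N m; "opening": opening from 0.0 (shut) to 1.0 (fully open); "finger_force": force on a finger pad.
Only numpy, scipy, OpenCV 4.12 (cv2) and the standard library are available. Lean on these libraries where they do the work, as an engineer would, in place of code of your own. Each camera call takes 0.05 s, during which the arm holds its last target. There are 200 camera calls.

## Working session

There is one attempt and no reset: what is moved stays moved. The work goes in short steps, Python scripts to look and compute and a tool call to move; the robot and the scene stay as the last step left them, time stands still between calls to the robot, and variables do not carry over. Pictures are saved under pics/ and viewed, at most 10 in all, crops included, and the job is handed in when it is done.

Besides the shell and the picture viewer there is one more tool, called after "Call:" as name(argument=value, ...), one argument or row to a line, values as JSON. carry_out: Moves the arm, as the interface text tells. Its arguments: {"type":"object","properties":{"plan":{"type":"array"},"squeeze":{"type":"number"}},"required":["plan"]}

```bash
ls; mkdir -p pics; python3 - <<'E'
from plant import r
import cv2
for n in("side","top"):
    cv2.imwrite(f"pics/{n}0.png",r.snapshot(n)[:,:,::-1]); print(n,r.camera_params(n))
s=r.get_state(); print(s)
E
```

```text
pics
side {'fx': 378.96933826391404, 'fy': 378.96933826391404, 'cx': 251.5362842120989, 'cy': 187.00173656722225, 'position': array([1.12971961, 0.73972021, 1.34841123]), 'attitude': array([ 0.39164795,  0.87849852, -0.25058799, -0.10980842])}
top {'fx': 385.5267409274668, 'fy': 385.5267409274668, 'cx': 253.4643051742097, 'cy': 191.52641560465716, 'position': array([0.28465791, 0.09232286, 1.63001152]), 'attitude': array([ 0.70715745, -0.70029015,  0.04311198, -0.08754084])}
{'clock': 0.1, 'q': array([-1.15419423,  0.68987383, -0.1945568 ,  1.5661995 ,  0.15730471,
        0.90248663, -0.21509425]), 'qd': array([-2.34955515e-04, -1.06090125e-03, -8.61917598e-04, -4.17328878e-03,
       -3.16364227e-04, -8.20120947e-04,  8.18794835e-05]), 'joint_torque': array([-3.44544940e-03, -5.28517306e+01, -1.27145827e+00, -1.53840172e+01,
       -5.25204185e-02,  1.99833652e-03,  4.35006280e-05]), 'tool_pos': array([0.23326978, 0.57925306, 0.23801836]), 'eef_rot': array([ 1.90181309e-01,  9.81748669e-01, -7.80350440e-04, -1.02958963e-04]), 'contact_force': array([ 0.38461143, -0.82726825, -0.06609407]), 'moment': array([ 0.00229709,  0.00770441, -0.04572714]), 'finger_force': 0.0, 'opening': 1.00218392796775}
```

View pics/side0.png

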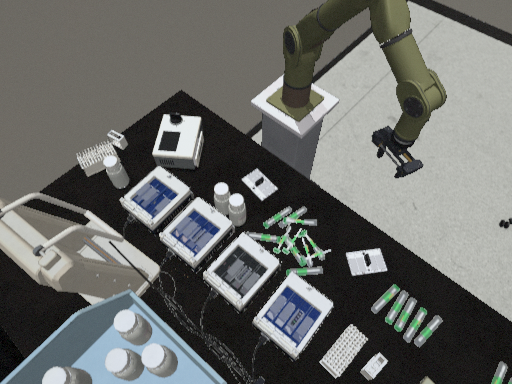

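View pics/top0.png

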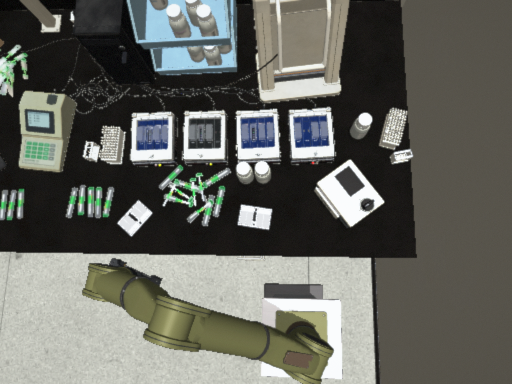

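Carrier look-alikes in the top view are the plate with tab at (255,217) and the one at (135,218). The image's right is the robot's right, so (255,217) should be the one meant. The scanner is at (348,193), with its knob at (367,205). I'll confirm with enlarged crops.

```bash
cat > h.py <<'E'
from plant import r
import numpy as np, cv2
from scipy.spatial.transform import Rotation as R
def px2w(n,u,v,z):
    c=r.camera_params(n); d=R.from_quat(c["attitude"]).apply([(u-c["cx"])/c["fx"],(v-c["cy"])/c["fy"],1])
    p=np.array(c["position"]); return p+d*(z-p[2])/d[2]
def w2px(n,P):
    c=r.camera_params(n); q=R.from_quat(c["attitude"]).inv().apply(np.atleast_2d(P)-c["position"])
    return np.c_[q[:,0]/q[:,2]*c["fx"]+c["cx"],q[:,1]/q[:,2]*c["fy"]+c["cy"]]
def crop(n,x0,y0,x1,y1,k,f,img=None):
    im=r.snapshot(n)[:,:,::-1] if img is None else img
    im=cv2.resize(im[y0:y1,x0:x1],None,fx=k,fy=k,interpolation=cv2.INTER_CUBIC)
    cv2.imwrite("pics/"+f,im)
E
python3 - <<'E'
from h import *
crop("top",230,155,390,235,5,"t1.png",cv2.imread("pics/top0.png"))
crop("side",145,100,285,210,5,"s1.png",cv2.imread("pics/side0.png"))
E
```

```text
(no output)
```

View pics/t1.png

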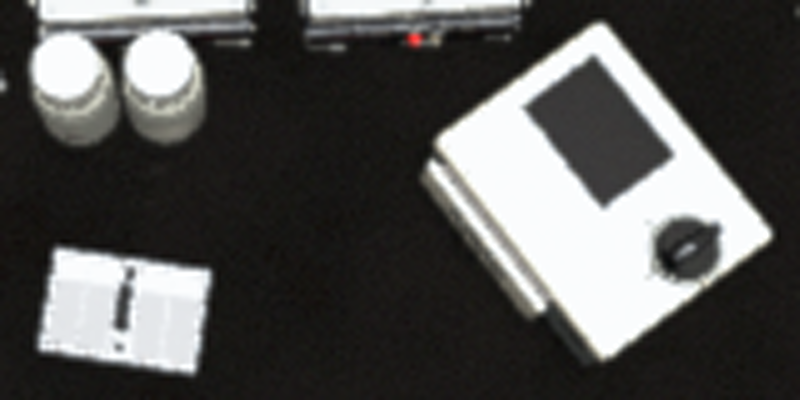

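View pics/s1.png

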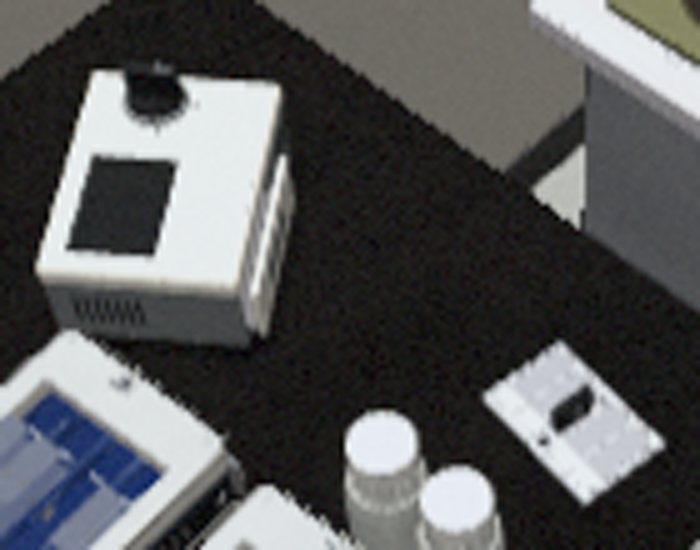

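The crops confirm it: the carrier at top (255,217), side (260,184) has glass slides, a black tab and two dark holes, and it is the farther right of the two. The scanner front faces lower-left in the top view, with the knob bar at about (367,205). Next I fit the poses.

```bash
cat >> h.py <<'E'
from scipy.optimize import least_squares
def unc(pts,x0,y0,k): return (np.array(pts,float)+.5)/k-.5+[x0,y0]
def fit(model,obs,g):
    # model Nx3, obs {cam:Nx2}; pose x,y,yaw
    def P(p): return R.from_euler('z',p[2]).apply(model)+[p[0],p[1],0]
    f=lambda p: np.concatenate([(w2px(n,P(p))-o).ravel() for n,o in obs.items()])
    s=least_squares(f,g,loss='soft_l1'); return s.x, f(s.x).reshape(-1,2)
E
python3 - <<'E'
from h import *
np.set_printoptions(precision=4,suppress=True)
g={n:cv2.cvtColor(cv2.imread(f"pics/{n}0.png"),cv2.COLOR_BGR2GRAY) for n in("top","side")}
def sub(n,p): return cv2.cornerSubPix(g[n],p.astype(np.float32).reshape(-1,1,2),(2,2),(-1,-1),(3,40,.01)).reshape(-1,2)
m=lambda a,b,z:np.array([[-a,b,z],[-a,-b,z],[a,-b,z],[a,b,z]])
S={"top":unc([(437,140),(605,360),(770,235),(600,22)],230,155,5),"side":unc([(240,292),(283,85),(95,72),(38,270)],145,100,5)}
C={"top":unc([(38,350),(195,373),(210,270),(55,247)],230,155,5),"side":unc([(665,443),(560,340),(483,397),(588,503)],145,100,5)}
for nm,o,M,z in(("scan",S,(.085,.11),.1),("carr",C,(.043,.066),.009)):
    c=px2w("top",*o["top"].mean(0),z)
    for lab,oo in(("raw",o),("sub",{n:sub(n,p) for n,p in o.items()})):
        for sel in (["top"],["side"],["top","side"]):
            p,e=fit(m(*M,z),{n:oo[n] for n in sel},[c[0],c[1],-.7 if nm=="scan" else 0]); print(nm,lab,sel,p,"rms",np.sqrt((e**2).mean()))
            if len(sel)==2 and lab=="raw": print(e)
for n,x0,y0,q in(("top",230,155,[(67,68),(160,63)]),("side",145,100,[(382,440),(458,495)])):
    print(n,[px2w(n,*unc(a,x0,y0,5),.154) for a in q])
print(R.from_quat(r.get_state()["eef_rot"]).as_matrix())
E
```

```text
scan raw ['top'] [ 0.5703 -0.1941 -0.9342] rms 0.6008715248130256
scan raw ['side'] [ 0.5743 -0.1881 -0.9358] rms 0.39402329647059287
scan raw ['top', 'side'] [ 0.5714 -0.1919 -0.9342] rms 0.7446374223514758
[[-1.5191 -0.2081]
 [-0.8218  0.0617]
 [ 0.5483 -0.2271]
 [-0.4296 -0.956 ]
 [-0.0094 -1.6984]
 [ 0.3032 -0.6385]
 [-0.2003 -0.7387]
 [-0.482  -0.4342]]
scan sub ['top'] [ 0.5705 -0.1941 -0.9356] rms 0.3405440478159078
scan sub ['side'] [ 0.5747 -0.1897 -0.9379] rms 0.49708888011086294
scan sub ['top', 'side'] [ 0.5719 -0.1929 -0.9351] rms 0.6387413878755359
carr raw ['top'] [ 0.4802  0.1913 -0.1385] rms 0.27298018990909995
carr raw ['side'] [ 0.4823  0.1945 -0.1301] rms 0.2723016456737306
carr raw ['top', 'side'] [ 0.481   0.1926 -0.1344] rms 0.40412608394688226
[[ 0.02   -0.4222]
 [-0.4807 -0.5314]
 [-0.5911 -0.0208]
 [-0.2307  0.27  ]
 [-0.174  -0.5462]
 [ 0.0835  0.1218]
 [ 0.0162 -0.3795]
 [-0.3837 -0.8962]]
carr sub ['top'] [ 0.4799  0.1915 -0.1375] rms 0.2243061324799677
carr sub ['side'] [ 0.4835  0.1942 -0.1431] rms 0.37927281894261494
carr sub ['top', 'side'] [ 0.4813  0.1925 -0.1392] rms 0.46830257146814447
top [array([0.6546, 0.2307, 0.154 ]), array([0.6586, 0.1571, 0.154 ])]
side [array([0.6604, 0.1596, 0.154 ]), array([0.6571, 0.2337, 0.154 ])]
[[-0.9277  0.3734 -0.0005]
 [ 0.3734  0.9277 -0.0015]
 [-0.0001 -0.0016 -1.    ]]
```

```bash
cat >> h.py <<'E'
np.set_printoptions(precision=4,suppress=True)
SC=np.array([.572,-.192,-.935]); CA=np.array([.481,.1925,-.137])
def at(pose,x,y,z):
    return R.from_euler('z',pose[2]).apply([x,y,0])+[pose[0],pose[1],z]
def move(pos,yang):
    "TCP target, angle of tool y in world (tool down)"
    s=r.get_state(); A=R.from_quat(s["eef_rot"])
    y=np.array([np.cos(yang),np.sin(yang),0]); z=np.array([0,0,-1.]); x=np.cross(y,z)
    T=R.from_matrix(np.c_[x,y,z])
    print("t",round(s["clock"],2),"at",s["tool_pos"],"tgt",np.array(pos),"rot",(A.inv()*T).as_rotvec(),"xyz",A.inv().apply(pos-s["tool_pos"]),"F",s["contact_force"],"open",s["opening"])
E
python3 - <<'E'
from h import *
k=at(SC,.02,-.078,.1435)
print(k,"top crop",(w2px("top",k)-[230,155])*5,"side crop",(w2px("side",k)-[145,100])*5)
move([.46,.17,.26],SC[2]+np.pi/2); move(at(SC,.02,-.078,.2),SC[2]+np.pi/2)
E
```

```text
[ 0.5211 -0.2544  0.1435] top crop [[692.2556 238.3004]] side crop [[148.0558  64.5589]]
t 0.1 at [0.2333 0.5793 0.238 ] tgt [0.46 0.17 0.26] rot [-0.0015  0.0005  0.5523] xyz [-0.3632 -0.295  -0.0215] F [ 0.3846 -0.8273 -0.0661] open 1.00218392796775
t 0.1 at [0.2333 0.5793 0.238 ] tgt [ 0.5211 -0.2544  0.2   ] rot [-0.0015  0.0005  0.5523] xyz [-0.5783 -0.6658  0.0391] F [ 0.3846 -0.8273 -0.0661] open 1.00218392796775
```

Call:
carry_out(
  plan=[
    {"rot": [-0.0015, 0.0005, 0.55], "xyz": [-0.363, -0.295, -0.02], "grip": 0},
    {"rot": [-0.0015, 0.0005, 0.55], "xyz": [-0.363, -0.295, -0.02], "grip": 0},
    {"rot": [-0.0015, 0.0005, 0.55], "xyz": [-0.363, -0.295, -0.02], "grip": 0},
    {"rot": [-0.0015, 0.0005, 0.55], "xyz": [-0.363, -0.295, -0.02], "grip": 0},
    {"rot": [-0.0015, 0.0005, 0.55], "xyz": [-0.363, -0.295, -0.02], "grip": 0},
    {"rot": [-0.0015, 0.0005, 0.55], "xyz": [-0.363, -0.295, -0.02], "grip": 0},
    {"rot": [-0.0015, 0.0005, 0.55], "xyz": [-0.363, -0.295, -0.02], "grip": 0},
    {"rot": [-0.0015, 0.0005, 0.55], "xyz": [-0.363, -0.295, -0.02], "grip": 0},
  ],
)

```text
clock: 0.77
tool_pos: [0.3951, 0.2865, 0.2529]
eef_rot: [0.449, 0.893, 0.001, -0.0]
contact_force: [0.6, -0.5, -0.1]
opening: 0.996
finger_force: 0.0
```

```bash
python3 - <<'E'
from h import *
move(at(SC,.02,-.078,.2),SC[2]+np.pi/2)
E
```

```text
t 0.77 at [0.3951 0.2865 0.2529] tgt [ 0.5211 -0.2544  0.2   ] rot [ 0.0008 -0.0007  0.0027] xyz [-0.5095 -0.2212  0.0523] F [ 0.6488 -0.4691 -0.1186] open 0.9959550907870885
```

Call:
carry_out(
  plan=[
    {"rot": [0, 0, 0], "xyz": [-0.51, -0.221, 0.03], "grip": 0},
    {"rot": [0, 0, 0], "xyz": [-0.51, -0.221, 0.03], "grip": 0},
    {"rot": [0, 0, 0], "xyz": [-0.51, -0.221, 0.03], "grip": 0},
    {"rot": [0, 0, 0], "xyz": [-0.51, -0.221, 0.03], "grip": 0},
    {"rot": [0, 0, 0], "xyz": [-0.51, -0.221, 0.03], "grip": 0},
    {"rot": [0, 0, 0], "xyz": [-0.51, -0.221, 0.03], "grip": 0},
    {"rot": [0, 0, 0], "xyz": [-0.51, -0.221, 0.03], "grip": 0},
    {"rot": [0, 0, 0], "xyz": [-0.51, -0.221, 0.03], "grip": 0},
  ],
)

```text
clock: 1.43
tool_pos: [0.4702, -0.0377, 0.2343]
eef_rot: [0.45, 0.893, 0.001, -0.0]
contact_force: [1.0, -0.3, 0.5]
opening: 1.0
finger_force: 0.0
```

```bash
python3 - <<'E'
from h import *
move(at(SC,.02,-.078,.18),SC[2]+np.pi/2)
E
```

```text
t 1.43 at [ 0.4702 -0.0377  0.2343] tgt [ 0.5211 -0.2544  0.18  ] rot [ 0.001  -0.0013  0.0024] xyz [-0.2044 -0.0882  0.0539] F [ 1.011  -0.3273  0.5267] open 0.999592920349365
```

Call:
carry_out(
  plan=[
    {"rot": [0.001, -0.001, 0.002], "xyz": [-0.204, -0.088, 0.054], "grip": 0},
    {"rot": [0.001, -0.001, 0.002], "xyz": [-0.204, -0.088, 0.054], "grip": 0},
    {"rot": [0.001, -0.001, 0.002], "xyz": [-0.204, -0.088, 0.054], "grip": 0},
    {"rot": [0.001, -0.001, 0.002], "xyz": [-0.204, -0.088, 0.054], "grip": 0},
    {"rot": [0.001, -0.001, 0.002], "xyz": [-0.204, -0.088, 0.054], "grip": 0},
    {"rot": [0.001, -0.001, 0.002], "xyz": [-0.204, -0.088, 0.054], "grip": 0},
    {"rot": [0.001, -0.001, 0.002], "xyz": [-0.204, -0.088, 0.054], "grip": 0},
    {"rot": [0.001, -0.001, 0.002], "xyz": [-0.204, -0.088, 0.054], "grip": 0},
  ],
)

```text
clock: 2.1
tool_pos: [0.5205, -0.2529, 0.1793]
eef_rot: [0.452, 0.892, 0.0, -0.001]
contact_force: [-0.4, 0.1, 0.6]
opening: 0.999
finger_force: 0.0
```

```bash
python3 - <<'E'
from h import *
move(at(SC,.02,-.078,.116),SC[2]+np.pi/2)
E
```

```text
t 2.1 at [ 0.5205 -0.2529  0.1793] tgt [ 0.5211 -0.2544  0.116 ] rot [-0.0005 -0.0012 -0.0025] xyz [-0.0017 -0.0004  0.0633] F [-0.3733  0.0522  0.5678] open 0.9990865213142033
```

Call:
carry_out(
  plan=[
    {"rot": [0, -0.001, -0.002], "xyz": [-0.001, 0, 0.02], "grip": 0},
    {"rot": [0, -0.001, -0.002], "xyz": [-0.001, 0, 0.04], "grip": 60},
    {"rot": [0, -0.001, -0.002], "xyz": [-0.001, 0, 0.063], "grip": 120},
    {"rot": [0, -0.001, -0.002], "xyz": [-0.001, 0, 0.063], "grip": 160},
    {"rot": [0, -0.001, -0.002], "xyz": [-0.001, 0, 0.063], "grip": 190},
    {"rot": [0, -0.001, -0.002], "xyz": [-0.001, 0, 0.063], "grip": 255},
    {"rot": [0, -0.001, -0.002], "xyz": [-0.001, 0, 0.063], "grip": 255},
    {"rot": [0, -0.001, -0.002], "xyz": [-0.001, 0, 0.063], "grip": 255},
  ],
  squeeze=15,
)

```text
clock: 2.77
tool_pos: [0.5227, -0.2527, 0.1187]
eef_rot: [0.45, 0.893, 0.0, 0.002]
contact_force: [-0.1, -0.1, -0.6]
opening: 0.493
finger_force: 0.0
```

```bash
python3 - <<'E'
from h import *
move(at(SC,.02,-.078,.115),SC[2]+np.pi/2)
s=r.get_state();A=R.from_quat(s["eef_rot"]).inv();print(A.apply(s["contact_force"]),A.apply(s["moment"]),s["finger_force"])
crop("top",330,150,410,230,7,"t2.png")
E
```

```text
t 2.77 at [ 0.5227 -0.2527  0.1187] tgt [ 0.5211 -0.2544  0.115 ] rot [0.0017 0.0031 0.0026] xyz [-0.0004 -0.0023  0.0037] F [-0.1393 -0.1119 -0.6421] open 0.49255046163631305
[-0.0049 -0.1796  0.6418] [ 0.0444 -0.0416 -0.006 ] 0.0
```

View pics/t2.png

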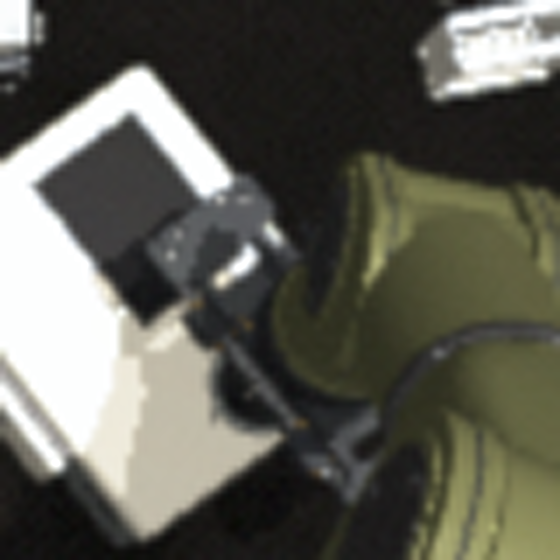

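The gripper straddles the knob, whose dark skirt is at crop (235,390), with the fingers still closing. I keep closing.

Call:
carry_out(
  plan=[
    {"rot": [0, 0, 0], "xyz": [0, 0, 0], "grip": 255},
    {"rot": [0, 0, 0], "xyz": [0, 0, 0], "grip": 255},
    {"rot": [0, 0, 0], "xyz": [0, 0, 0], "grip": 255},
    {"rot": [0, 0, 0], "xyz": [0, 0, 0], "grip": 255},
    {"rot": [0, 0, 0], "xyz": [0, 0, 0], "grip": 255},
    {"rot": [0, 0, 0], "xyz": [0, 0, 0], "grip": 255},
  ],
  squeeze=15,
)

```text
clock: 3.32
tool_pos: [0.5213, -0.2531, 0.1173]
eef_rot: [0.45, 0.893, -0.0, 0.0]
contact_force: [-1.7, -0.7, 2.8]
opening: 0.132
finger_force: 15.0
```

```bash
cat >> h.py <<'E'
def st():
    s=r.get_state();A=R.from_quat(s["eef_rot"]);print("t %.2f"%s["clock"],"pos",s["tool_pos"],"Ftool",A.inv().apply(s["contact_force"]),"M",A.inv().apply(s["moment"]),"ff",s["finger_force"],"gap mm",s["opening"]*88,"yang",np.arctan2(*A.as_matrix()[1::-1,1]))
E
python3 - <<'E'
from h import *
st()
E
```

```text
t 3.32 pos [ 0.5213 -0.2531  0.1173] Ftool [ 0.3867 -1.78   -2.7785] M [0.4549 0.0331 0.021 ] ff 15.000197847839445 gap mm 11.619909083481472 yang 0.6374824785312412
```

Call:
carry_out(
  plan=[
    {"rot": [0, 0, 0], "xyz": [0, 0, 0], "grip": 255},
    {"rot": [0, 0, 0.1], "xyz": [0, 0, 0], "grip": 255},
    {"rot": [0, 0, 0.2], "xyz": [0, 0, 0], "grip": 255},
    {"rot": [0, 0, 0.3], "xyz": [0, 0, 0], "grip": 255},
    {"rot": [0, 0, 0.4], "xyz": [0, 0, 0], "grip": 255},
    {"rot": [0, 0, 0.5], "xyz": [0, 0, 0], "grip": 255},
    {"rot": [0, 0, 0.6], "xyz": [0, 0, 0], "grip": 255},
    {"rot": [0, 0, 0.7], "xyz": [0, 0, 0], "grip": 255},
  ],
  squeeze=45,
)

```text
clock: 3.98
tool_pos: [0.5232, -0.2526, 0.1173]
eef_rot: [0.73, 0.683, 0.001, 0.002]
contact_force: [1.6, -0.7, -0.4]
opening: 0.134
finger_force: 45.0
```

```bash
python3 - <<'E'
from h import *
st()
E
```

```text
t 3.98 pos [ 0.5232 -0.2526  0.1173] Ftool [-0.5937  1.6081  0.4487] M [-0.2225 -0.1433 -0.0994] ff 44.99615675769746 gap mm 11.809328375130427 yang -0.06585351496662278
```

Call:
carry_out(
  plan=[
    {"rot": [0, 0, 0.1], "xyz": [0, 0, 0], "grip": 255},
    {"rot": [0, 0, 0.2], "xyz": [0, 0, 0], "grip": 255},
    {"rot": [0, 0, 0.3], "xyz": [0, 0, 0], "grip": 255},
    {"rot": [0, 0, 0.4], "xyz": [0, 0, 0], "grip": 255},
    {"rot": [0, 0, 0.5], "xyz": [0, 0, 0], "grip": 255},
    {"rot": [0, 0, 0.58], "xyz": [0, 0, 0], "grip": 255},
    {"rot": [0, 0, 0.63], "xyz": [0, 0, 0], "grip": 255},
    {"rot": [0, 0, 0.64], "xyz": [0, 0, 0], "grip": 255},
  ],
)

```text
clock: 4.65
tool_pos: [0.5248, -0.2532, 0.1174]
eef_rot: [0.907, 0.422, 0.002, 0.003]
contact_force: [5.0, -2.4, -3.2]
opening: 0.126
finger_force: 45.0
```

```bash
python3 - <<'E'
from h import *
st()
crop("side",130,90,300,220,4,"s2.png")
E
```

```text
t 4.65 pos [ 0.5248 -0.2532  0.1174] Ftool [1.4079 5.3014 3.2843] M [-0.9648  0.1078 -0.5767] ff 45.001298915594816 gap mm 11.115262855276487 yang -0.7005873620961354
```

View pics/s2.png

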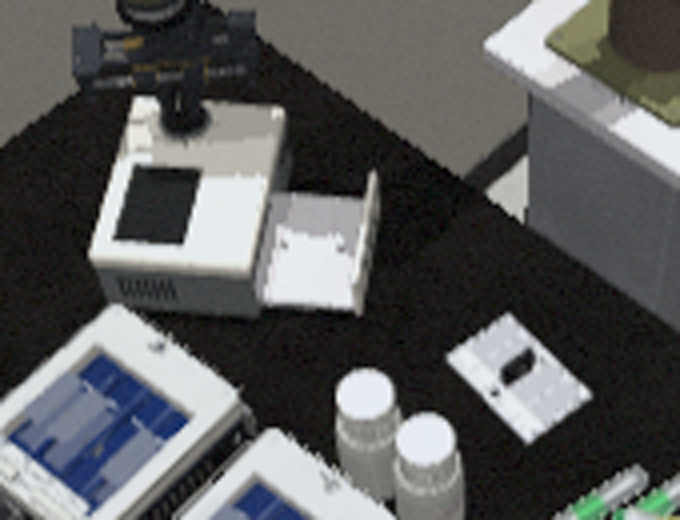

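The tray is out, with its stage at crop (310,255), and the 0.58 Nm moment says the knob is on its stop. Let go and rise.

Call:
carry_out(
  plan=[
    {"rot": [0, 0, 0], "xyz": [0, 0, 0], "grip": 0},
    {"rot": [0, 0, 0], "xyz": [0, 0, 0], "grip": 0},
    {"rot": [0, 0, 0], "xyz": [0, 0, 0], "grip": 0},
    {"rot": [0, 0, 0], "xyz": [0, 0, 0], "grip": 0},
    {"rot": [0, 0, 0], "xyz": [0, 0, 0], "grip": 0},
    {"rot": [0, 0, 0], "xyz": [0, 0, 0], "grip": 0},
    {"rot": [0, 0, 0], "xyz": [0, 0, -0.03], "grip": 0},
    {"rot": [0, 0, 0], "xyz": [0, 0, -0.06], "grip": 0},
  ],
)

```text
clock: 5.37
tool_pos: [0.5191, -0.2526, 0.1762]
eef_rot: [0.907, 0.42, -0.002, -0.002]
contact_force: [1.2, -0.3, 0.5]
opening: 0.717
finger_force: 0.0
```

```bash
python3 - <<'E'
from h import *
move(at(CA,0,0,.15),CA[2]+np.pi/2); st()
E
```

```text
t 5.37 at [ 0.5191 -0.2526  0.1762] tgt [0.481  0.1925 0.15  ] rot [-0.0059 -0.0034 -2.137 ] xyz [ 0.3149 -0.3167  0.0267] F [ 1.2263 -0.297   0.5197] open 0.716842798476641
t 5.37 pos [ 0.5191 -0.2526  0.1762] Ftool [ 0.5649  1.125  -0.5267] M [ 0.0395 -0.1538 -0.0556] ff 0.0 gap mm 63.08216626594441 yang -0.7031998788362623
```

```bash
python3 - <<'E'
from h import *
a={n:r.snapshot(n)[:,:,::-1].copy() for n in("top","side")}
for n in a: cv2.imwrite(f"pics/{n}3.png",a[n])
p=np.array([at(SC,-.153-.032,.025,.038),at(SC,-.153+.032,.025,.038),at(SC,-.153-.064,.1,.074)])
print(w2px("top",p),w2px("side",p))
E=lambda n,x,y,w,h:cv2.resize(a[n][y:y+h,x:x+w],None,fx=6,fy=6,interpolation=cv2.INTER_CUBIC)
cv2.imwrite("pics/c3.png",np.vstack([E("top",235,180,133,50),E("side",165,130,133,50)]))
E
```

```text
[[307.1756 215.6433]
 [319.6218 206.6009]
 [290.3283 204.3062]] [[220.7368 150.8712]
 [206.0984 149.7538]
 [225.2429 160.6183]]
```

View pics/c3.png

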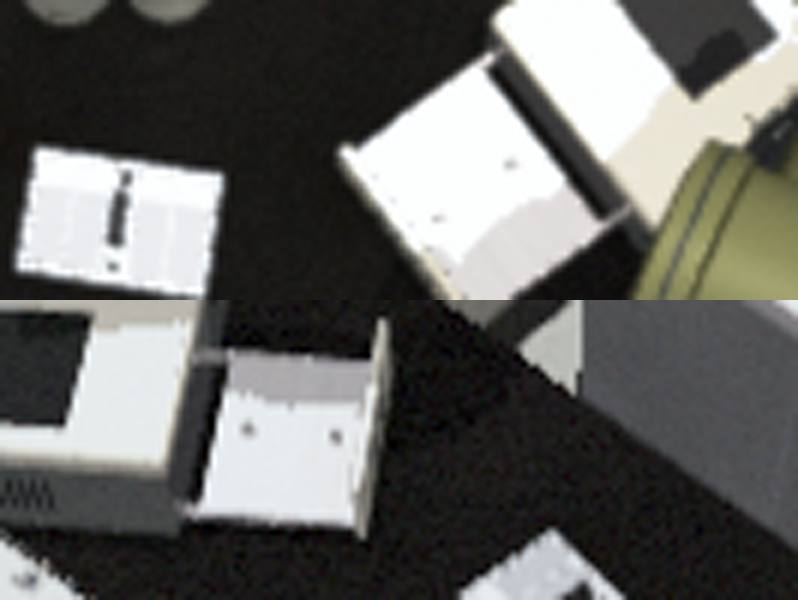

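The pins show at top (307.4,215.9), (319.8,206.8) and side (220.6,152.3), (205.9,151.1). That is within about 1 px of the prediction, so the scanner pose holds. Now over to the carrier.

Call:
carry_out(
  plan=[
    {"rot": [0, 0, -0.12], "xyz": [0.03, -0.03, 0], "grip": 0},
    {"rot": [0, 0, -0.24], "xyz": [0.06, -0.06, 0], "grip": 0},
    {"rot": [0, 0, -0.36], "xyz": [0.09, -0.09, 0], "grip": 0},
    {"rot": [0, 0, -0.48], "xyz": [0.12, -0.12, 0], "grip": 0},
    {"rot": [0, 0, -0.6], "xyz": [0.15, -0.15, 0], "grip": 0},
    {"rot": [0, 0, -0.72], "xyz": [0.18, -0.18, 0], "grip": 0},
    {"rot": [0, 0, -0.84], "xyz": [0.205, -0.205, 0], "grip": 0},
    {"rot": [0, 0, -0.96], "xyz": [0.23, -0.23, 0], "grip": 0},
  ],
)

```text
clock: 6.13
tool_pos: [0.4929, 0.0729, 0.1763]
eef_rot: [0.608, 0.794, -0.001, -0.0]
contact_force: [1.8, 0.4, 0.2]
opening: 1.003
finger_force: 0.0
```

```bash
python3 - <<'E'
from h import *
move(at(CA,0,0,.12),CA[2]+np.pi/2)
g={n:255-cv2.cvtColor(cv2.imread(f"pics/{n}3.png"),cv2.COLOR_BGR2GRAY).astype(float) for n in("top","side")}
def cen(n,u,v,w=2):
    u0,v0=int(round(u)),int(round(v)); p=g[n][v0-w:v0+w+1,u0-w:u0+w+1]; p=np.clip(p-np.median(p)-8,0,None)
    yy,xx=np.mgrid[-w:w+1,-w:w+1]; return [u0+(p*xx).sum()/p.sum(),v0+(p*yy).sum()/p.sum()]
o={"top":np.array([cen("top",307.4,215.9),cen("top",319.75,206.75)]),"side":np.array([cen("side",220.6,152.3),cen("side",205.9,151.1)])}
print(o)
for z in(.032,.036):
  M=np.array([[-.185,.025,z],[-.121,.025,z]])
  for sel in(["top"],["side"],["top","side"]):
    p,e=fit(M,{n:o[n] for n in sel},SC); print(z,sel,p,np.abs(e).max())
E
```

```text
t 6.13 at [0.4929 0.0729 0.1763] tgt [0.481  0.1925 0.12  ] rot [-0.0023 -0.0001 -1.1696] xyz [0.1186 0.0199 0.0561] F [1.7858 0.4143 0.2182] open 1.0027556868671277
{'top': array([[307.4667, 215.9733],
       [319.5952, 206.9127]]), 'side': array([[220.537 , 152.3505],
       [205.8742, 151.0861]])}
0.032 ['top'] [ 0.5733 -0.1921 -0.9217] 0.07332013857291031
0.032 ['side'] [ 0.5736 -0.1917 -0.9461] 0.040699625156634056
0.032 ['top', 'side'] [ 0.5737 -0.192  -0.9289] 0.6072142053558025
0.036 ['top'] [ 0.5728 -0.1918 -0.9217] 0.08850520433458087
0.036 ['side'] [ 0.5755 -0.1893 -0.9465] 0.01895508334035867
0.036 ['top', 'side'] [ 0.5744 -0.191  -0.9258] 1.0509163051156634
```

Call:
carry_out(
  plan=[
    {"rot": [0, 0, -0.12], "xyz": [0.02, 0.005, 0], "grip": 0},
    {"rot": [0, 0, -0.24], "xyz": [0.04, 0.01, 0.01], "grip": 0},
    {"rot": [0, 0, -0.36], "xyz": [0.06, 0.015, 0.02], "grip": 0},
    {"rot": [0, 0, -0.48], "xyz": [0.08, 0.02, 0.03], "grip": 0},
    {"rot": [0, 0, -0.6], "xyz": [0.1, 0.02, 0.04], "grip": 0},
    {"rot": [0, 0, -0.72], "xyz": [0.119, 0.02, 0.05], "grip": 0},
    {"rot": [0, 0, -0.84], "xyz": [0.119, 0.02, 0.056], "grip": 0},
    {"rot": [0, 0, -0.96], "xyz": [0.119, 0.02, 0.056], "grip": 0},
  ],
)

```text
clock: 6.8
tool_pos: [0.4816, 0.1914, 0.1189]
eef_rot: [0.171, 0.985, -0.002, -0.001]
contact_force: [-0.4, -0.8, 0.3]
opening: 1.001
finger_force: 0.0
```

```bash
sed -i 's/^SC=.*; CA/SC=np.array([.5735,-.1923,-.935]); CA/' h.py; python3 - <<'E'
from h import *
move(at(CA,0,0,.05),CA[2]+np.pi/2)
E
```

```text
t 6.8 at [0.4816 0.1914 0.1189] tgt [0.481  0.1925 0.05  ] rot [-0.0036 -0.0025 -0.2077] xyz [0.0007 0.0011 0.0689] F [-0.4109 -0.811   0.3445] open 1.0008329997748366
```

Call:
carry_out(
  plan=[
    {"rot": [-0.003, -0.002, -0.1], "xyz": [0.001, 0.001, 0.02], "grip": 60},
    {"rot": [-0.003, -0.002, -0.208], "xyz": [0.001, 0.001, 0.05], "grip": 110},
    {"rot": [-0.003, -0.002, -0.208], "xyz": [0.001, 0.001, 0.069], "grip": 150},
    {"rot": [-0.003, -0.002, -0.208], "xyz": [0.001, 0.001, 0.069], "grip": 150},
    {"rot": [-0.003, -0.002, -0.208], "xyz": [0.001, 0.001, 0.069], "grip": 150},
    {"rot": [-0.003, -0.002, -0.208], "xyz": [0.001, 0.001, 0.069], "grip": 150},
  ],
  squeeze=10,
)

```text
clock: 7.3
tool_pos: [0.4832, 0.1923, 0.0524]
eef_rot: [0.073, 0.997, 0.001, 0.002]
contact_force: [-0.5, 0.7, 0.3]
opening: 0.571
finger_force: 0.0
```

```bash
python3 - <<'E'
from h import *
move(at(CA,0,0,.0135),CA[2]+np.pi/2)
E
```

```text
t 7.3 at [0.4832 0.1923 0.0524] tgt [0.481  0.1925 0.0135] rot [ 0.0016  0.0035 -0.0087] xyz [ 0.0023 -0.0002  0.0389] F [-0.503   0.749   0.3224] open 0.5713710423449819
```

Call:
carry_out(
  plan=[
    {"rot": [0.0, 0.0, -0.006], "xyz": [0.001, 0, 0.01], "grip": 150},
    {"rot": [0.0, 0.0, -0.006], "xyz": [0.001, 0, 0.02], "grip": 150},
    {"rot": [0.0, 0.0, -0.006], "xyz": [0.001, 0, 0.03], "grip": 150},
    {"rot": [0.0, 0.0, -0.006], "xyz": [0.001, 0, 0.034], "grip": 150},
    {"rot": [0.0, 0.0, -0.006], "xyz": [0.001, 0, 0.034], "grip": 150},
    {"rot": [0.0, 0.0, -0.006], "xyz": [0.001, 0, 0.034], "grip": 150},
  ],
)

```text
clock: 7.8
tool_pos: [0.482, 0.193, 0.0175]
eef_rot: [0.069, 0.998, 0.001, 0.001]
contact_force: [0.5, -1.4, 0.9]
opening: 0.411
finger_force: 0.0
```

```bash
python3 - <<'E'
from h import *
st(); r.snapshot("top"); st(); r.snapshot("side"); st()
E
```

```text
t 7.80 pos [0.482  0.193  0.0175] Ftool [-0.7152 -1.2868 -0.8763] M [-0.0265  0.0005  0.0101] ff 0.0 gap mm 36.204909705830545 yang 1.4321301447816999
t 7.85 pos [0.4822 0.1931 0.0178] Ftool [ 0.5231 -0.0452  0.4121] M [ 0.0187 -0.0202  0.0412] ff 0.0 gap mm 36.27276942784333 yang 1.4320508439704758
t 7.90 pos [0.4824 0.1931 0.0181] Ftool [ 0.433   0.2057 -0.7049] M [-0.0174 -0.025  -0.0265] ff 0.0 gap mm 36.162214154489156 yang 1.4320541835687581
```

Call:
carry_out(
  plan=[
    {"rot": [0.0, 0.0, 0.002], "xyz": [0.001, 0, 0.004], "grip": 190},
    {"rot": [0.0, 0.0, 0.002], "xyz": [0.001, 0, 0.004], "grip": 200},
    {"rot": [0.0, 0.0, 0.002], "xyz": [0.001, 0, 0.004], "grip": 215},
    {"rot": [0.0, 0.0, 0.002], "xyz": [0.001, 0, 0.004], "grip": 255},
    {"rot": [0.0, 0.0, 0.002], "xyz": [0.001, 0, 0.004], "grip": 255},
    {"rot": [0.0, 0.0, 0.002], "xyz": [0.001, 0, 0.004], "grip": 255},
    {"rot": [0.0, 0.0, 0.002], "xyz": [0.001, 0, 0.004], "grip": 255},
    {"rot": [0.0, 0.0, 0.002], "xyz": [0.001, 0, 0.004], "grip": 255},
  ],
  squeeze=10,
)

```text
clock: 8.57
tool_pos: [0.4813, 0.1932, 0.014]
eef_rot: [0.07, 0.998, 0.001, 0.002]
contact_force: [0.4, 0.7, 0.9]
opening: 0.115
finger_force: 10.0
```

```bash
python3 - <<'E'
from h import *
st()
E
```

```text
t 8.57 pos [0.4813 0.1932 0.014 ] Ftool [-0.2593  0.775  -0.9145] M [ 0.0301 -0.0055  0.0104] ff 9.999086922034621 gap mm 10.099185099739028 yang 1.4300209127912256
```

Call:
carry_out(
  plan=[
    {"rot": [0, 0, 0], "xyz": [0, 0, 0], "grip": 255},
    {"rot": [0, 0, 0], "xyz": [0, 0, 0], "grip": 255},
    {"rot": [0, 0, 0], "xyz": [0, 0, -0.01], "grip": 255},
    {"rot": [0, 0, 0], "xyz": [0, 0, -0.03], "grip": 255},
    {"rot": [0, 0, 0], "xyz": [0, 0, -0.06], "grip": 255},
    {"rot": [0, 0, 0], "xyz": [0, 0, -0.09], "grip": 255},
    {"rot": [0, 0, 0], "xyz": [0, 0, -0.11], "grip": 255},
    {"rot": [0, 0, 0], "xyz": [0, 0, -0.12], "grip": 255},
  ],
  squeeze=40,
)

```text
clock: 9.23
tool_pos: [0.4817, 0.1932, 0.1368]
eef_rot: [0.07, 0.998, 0.002, 0.003]
contact_force: [-0.8, 0.3, -2.3]
opening: 0.111
finger_force: 40.0
```

```bash
python3 - <<'E'
from h import *
st(); move(at(SC,-.153,.025,.12),SC[2]+np.pi/2)
E
```

```text
t 9.23 pos [0.4817 0.1932 0.1368] Ftool [0.8532 0.1937 2.3281] M [-0.0568  0.023  -0.0037] ff 39.9979452509433 gap mm 9.766232571055152 yang 1.4297032992782714
t 9.23 at [0.4817 0.1932 0.1368] tgt [ 0.5028 -0.0544  0.12  ] rot [0.0065 0.0044 0.7939] xyz [-0.0555 -0.2422  0.0161] F [-0.8014  0.3193 -2.3326] open 0.11097991558017219
```

Call:
carry_out(
  plan=[
    {"rot": [0.001, 0.001, 0.08], "xyz": [-0.004, -0.015, 0], "grip": 255},
    {"rot": [0.002, 0.001, 0.18], "xyz": [-0.012, -0.05, 0], "grip": 255},
    {"rot": [0.003, 0.002, 0.29], "xyz": [-0.02, -0.088, 0], "grip": 255},
    {"rot": [0.004, 0.002, 0.4], "xyz": [-0.029, -0.126, 0], "grip": 255},
    {"rot": [0.004, 0.003, 0.51], "xyz": [-0.038, -0.164, 0], "grip": 255},
    {"rot": [0.005, 0.003, 0.62], "xyz": [-0.046, -0.2, 0], "grip": 255},
    {"rot": [0.005, 0.004, 0.72], "xyz": [-0.052, -0.228, 0], "grip": 255},
    {"rot": [0.005, 0.004, 0.79], "xyz": [-0.055, -0.24, 0], "grip": 255},
  ],
)

```text
clock: 9.9
tool_pos: [0.5006, -0.0581, 0.1332]
eef_rot: [0.454, 0.891, -0.003, -0.001]
contact_force: [0.0, 0.0, -2.9]
opening: 0.109
finger_force: 40.0
```

```bash
python3 - <<'E'
from h import *
st(); move(at(SC,-.153,.025,.07),SC[2]+np.pi/2)
E
```

```text
t 9.90 pos [ 0.5006 -0.0581  0.1332] Ftool [-0.0094  0.034   2.8914] M [ 0.0103 -0.0554 -0.0142] ff 39.99647489748895 gap mm 9.58744896011386 yang 0.6282375073496744
t 9.9 at [ 0.5006 -0.0581  0.1332] tgt [ 0.5028 -0.0544  0.07  ] rot [-0.0054  0.0006 -0.0076] xyz [0.0018 0.0043 0.0632] F [ 0.0214  0.0018 -2.8915] open 0.10894828363765752
```

Call:
carry_out(
  plan=[
    {"rot": [-0.002, 0, -0.004], "xyz": [0.001, 0.002, 0.02], "grip": 255},
    {"rot": [-0.002, 0, -0.004], "xyz": [0.001, 0.002, 0.04], "grip": 255},
    {"rot": [-0.002, 0, -0.004], "xyz": [0.001, 0.002, 0.055], "grip": 255},
    {"rot": [-0.002, 0, -0.004], "xyz": [0.001, 0.002, 0.06], "grip": 255},
    {"rot": [-0.002, 0, -0.004], "xyz": [0.001, 0.002, 0.06], "grip": 255},
    {"rot": [-0.002, 0, -0.004], "xyz": [0.001, 0.002, 0.06], "grip": 255},
    {"rot": [-0.002, 0, -0.004], "xyz": [0.001, 0.002, 0.06], "grip": 255},
  ],
)

```text
clock: 10.48
tool_pos: [0.503, -0.05, 0.0742]
eef_rot: [0.447, 0.895, 0.0, 0.0]
contact_force: [-0.1, 0.4, -2.1]
opening: 0.11
finger_force: 40.0
```

```bash
python3 - <<'E'
from h import *
a={n:r.snapshot(n)[:,:,::-1].copy() for n in("top","side")}
for n in a: cv2.imwrite(f"pics/{n}4.png",a[n])
E=lambda n,x,y,w,h:cv2.resize(a[n][y:y+h,x:x+w],None,fx=7,fy=7,interpolation=cv2.INTER_CUBIC)
cv2.imwrite("pics/c4.png",np.vstack([E("top",270,180,110,42),E("side",170,130,110,42)]))
st(); move(at(SC,-.153,.025,.055),SC[2]+np.pi/2)
E
```

```text
t 10.58 pos [ 0.5031 -0.0502  0.0744] Ftool [-0.6907 -0.2763  2.6318] M [0.0398 0.0134 0.0512] ff 39.9979561753571 gap mm 9.64931937416852 yang 0.6441881139347906
t 10.58 at [ 0.5031 -0.0502  0.0744] tgt [ 0.5028 -0.0544  0.055 ] rot [ 0.0012 -0.0001  0.0084] xyz [-0.0031 -0.0028  0.0194] F [ 0.1963 -0.7161 -2.6322] open 0.10965135652464228
```

View pics/c4.png

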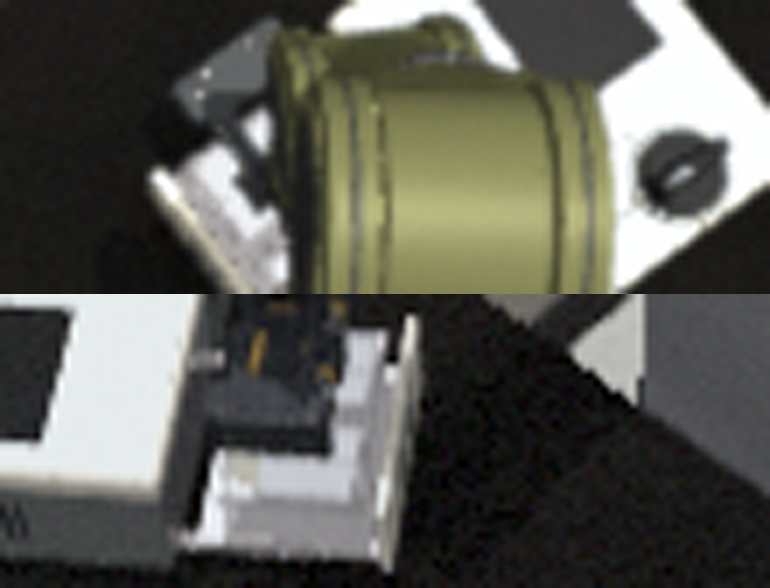

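The side view shows the carrier level above the stage, with its front edge along crop (215-352, 490). The knob, at top crop (685,170), is back at rest. I correct the offset before lowering.

Call:
carry_out(
  plan=[
    {"rot": [0.001, 0, 0.008], "xyz": [-0.003, -0.003, 0], "grip": 255},
    {"rot": [0.001, 0, 0.008], "xyz": [-0.003, -0.003, 0.005], "grip": 255},
    {"rot": [0.001, 0, 0.008], "xyz": [-0.003, -0.003, 0.01], "grip": 255},
    {"rot": [0.001, 0, 0.008], "xyz": [-0.003, -0.003, 0.014], "grip": 255},
    {"rot": [0.001, 0, 0.008], "xyz": [-0.003, -0.003, 0.014], "grip": 255},
    {"rot": [0.001, 0, 0.008], "xyz": [-0.003, -0.003, 0.014], "grip": 255},
    {"rot": [0.001, 0, 0.008], "xyz": [-0.003, -0.003, 0.014], "grip": 255},
    {"rot": [0.001, 0, 0.008], "xyz": [-0.003, -0.003, 0.014], "grip": 255},
  ],
)

```text
clock: 11.25
tool_pos: [0.502, -0.0545, 0.0596]
eef_rot: [0.45, 0.893, -0.0, -0.001]
contact_force: [-0.2, -0.7, -2.2]
opening: 0.108
finger_force: 40.0
```

```bash
python3 - <<'E'
from h import *
st(); move(np.array([.5027,-.0543,.05]),SC[2]+np.pi/2)
E
```

```text
t 11.25 pos [ 0.502  -0.0545  0.0596] Ftool [-0.4382 -0.6139  2.1911] M [ 0.0173  0.0084 -0.0596] ff 39.99800984747708 gap mm 9.521375844718266 yang 0.6361795692983976
t 11.25 at [ 0.502  -0.0545  0.0596] tgt [ 0.5027 -0.0543  0.05  ] rot [-0.001  -0.0009  0.0004] xyz [-0.0003  0.0007  0.0096] F [-0.2364 -0.7168 -2.1909] open 0.1081974527808894
```

Call:
carry_out(
  plan=[
    {"rot": [0, 0, 0], "xyz": [0, 0.001, 0.002], "grip": 255},
    {"rot": [0, 0, 0], "xyz": [0, 0.001, 0.004], "grip": 255},
    {"rot": [0, 0, 0], "xyz": [0, 0.001, 0.006], "grip": 255},
    {"rot": [0, 0, 0], "xyz": [0, 0.001, 0.008], "grip": 255},
    {"rot": [0, 0, 0], "xyz": [0, 0.001, 0.0095], "grip": 255},
    {"rot": [0, 0, 0], "xyz": [0, 0.001, 0.011], "grip": 255},
    {"rot": [0, 0, 0], "xyz": [0, 0.001, 0.011], "grip": 255},
    {"rot": [0, 0, 0], "xyz": [0, 0.001, 0.011], "grip": 255},
  ],
)

```text
clock: 11.92
tool_pos: [0.5026, -0.054, 0.0484]
eef_rot: [0.451, 0.893, -0.0, -0.001]
contact_force: [-0.2, 0.4, -2.4]
opening: 0.109
finger_force: 40.0
```

```bash
python3 - <<'E'
from h import *
st(); move(np.array([.5027,-.0543,.045]),SC[2]+np.pi/2)
E
```

```text
t 11.92 pos [ 0.5026 -0.054   0.0484] Ftool [0.4414 0.0257 2.3885] M [-0.0145 -0.0711  0.0278] ff 39.99790487810969 gap mm 9.579263729454313 yang 0.6359603408045076
t 11.92 at [ 0.5026 -0.054   0.0484] tgt [ 0.5027 -0.0543  0.045 ] rot [-0.0013 -0.0011  0.0002] xyz [-0.0003 -0.0001  0.0034] F [-0.2456  0.3707 -2.388 ] open 0.10885526965288991
```

Call:
carry_out(
  plan=[
    {"rot": [0, 0, 0], "xyz": [0, 0, 0.001], "grip": 255},
    {"rot": [0, 0, 0], "xyz": [0, 0, 0.002], "grip": 255},
    {"rot": [0, 0, 0], "xyz": [0, 0, 0.003], "grip": 255},
    {"rot": [0, 0, 0], "xyz": [0, 0, 0.004], "grip": 255},
    {"rot": [0, 0, 0], "xyz": [0, 0, 0.005], "grip": 255},
    {"rot": [0, 0, 0], "xyz": [0, 0, 0.005], "grip": 255},
  ],
)

```text
clock: 12.42
tool_pos: [0.5026, -0.0539, 0.0433]
eef_rot: [0.451, 0.893, -0.0, -0.001]
contact_force: [-0.0, -0.6, -2.3]
opening: 0.111
finger_force: 40.0
```

```bash
python3 - <<'E'
from h import *
st()
E
```

```text
t 12.42 pos [ 0.5026 -0.0539  0.0433] Ftool [-0.5156 -0.3786  2.2963] M [ 0.0567 -0.0437 -0.028 ] ff 39.99804647639394 gap mm 9.780448566469525 yang 0.6360170298542401
```

Call:
carry_out(
  plan=[
    {"rot": [0, 0, 0], "xyz": [0, 0, 0.001], "grip": 255},
    {"rot": [0, 0, 0], "xyz": [0, 0, 0.002], "grip": 255},
    {"rot": [0, 0, 0], "xyz": [0, 0, 0.003], "grip": 255},
    {"rot": [0, 0, 0], "xyz": [0, 0, 0.0035], "grip": 255},
    {"rot": [0, 0, 0], "xyz": [0, 0, 0.004], "grip": 255},
    {"rot": [0, 0, 0], "xyz": [0, 0, 0.004], "grip": 255},
  ],
)

```text
clock: 12.92
tool_pos: [0.5026, -0.0539, 0.0399]
eef_rot: [0.45, 0.893, -0.0, -0.001]
contact_force: [-0.7, 0.3, 3.1]
opening: 0.111
finger_force: 40.0
```

```bash
python3 - <<'E'
from h import *
st()
E
```

```text
t 12.92 pos [ 0.5026 -0.0539  0.0399] Ftool [ 0.6497 -0.413  -3.0556] M [0.1372 0.0908 0.0419] ff 40.003192657604814 gap mm 9.728183203240604 yang 0.6361874314628512
```

Seated: about 5 N of contact with the underside near z = 26 mm. Release and lift.

Call:
carry_out(
  plan=[
    {"rot": [0, 0, 0], "xyz": [0, 0, -0.0005], "grip": 255},
    {"rot": [0, 0, 0], "xyz": [0, 0, -0.0005], "grip": 130},
    {"rot": [0, 0, 0], "xyz": [0, 0, -0.0005], "grip": 130},
    {"rot": [0, 0, 0], "xyz": [0, 0, -0.0005], "grip": 130},
    {"rot": [0, 0, 0], "xyz": [0, 0, -0.0005], "grip": 130},
    {"rot": [0, 0, 0], "xyz": [0, 0, -0.02], "grip": 130},
    {"rot": [0, 0, 0], "xyz": [0, 0, -0.05], "grip": 130},
    {"rot": [0, 0, 0], "xyz": [0, 0, -0.09], "grip": 130},
  ],
)

```text
clock: 13.58
tool_pos: [0.5012, -0.0538, 0.1287]
eef_rot: [0.45, 0.893, -0.001, -0.003]
contact_force: [-0.2, -0.2, 0.1]
opening: 0.492
finger_force: 0.0
```

```bash
python3 - <<'E'
from h import *
st(); move(at(SC,-.27,.025,.15),SC[2]+np.pi/2)
E
```

```text
t 13.58 pos [ 0.5012 -0.0538  0.1287] Ftool [-0.0583 -0.3277 -0.1183] M [ 0.0132 -0.0602  0.0079] ff 0.0 gap mm 43.32791249819787 yang 0.6363968073639541
t 13.58 at [ 0.5012 -0.0538  0.1287] tgt [0.4333 0.0398 0.15  ] rot [-0.0051 -0.0042  0.0006] xyz [ 0.1157  0.0009 -0.0208] F [-0.2282 -0.2417  0.1197] open 0.49236264202497576
```

Call:
carry_out(
  plan=[
    {"rot": [-0.003, -0.003, 0], "xyz": [0.02, 0.001, -0.01], "grip": 130},
    {"rot": [-0.003, -0.003, 0], "xyz": [0.06, 0.001, -0.01], "grip": 255},
    {"rot": [-0.003, -0.003, 0], "xyz": [0.1, 0.001, -0.01], "grip": 255},
    {"rot": [-0.003, -0.003, 0], "xyz": [0.116, 0.001, -0.01], "grip": 255},
    {"rot": [-0.003, -0.003, 0], "xyz": [0.116, 0.001, 0.02], "grip": 255},
    {"rot": [-0.003, -0.003, 0], "xyz": [0.116, 0.001, 0.05], "grip": 255},
    {"rot": [-0.003, -0.003, 0], "xyz": [0.116, 0.001, 0.06], "grip": 255},
    {"rot": [-0.003, -0.003, 0], "xyz": [0.116, 0.001, 0.06], "grip": 255},
  ],
  squeeze=20,
)

```text
clock: 14.25
tool_pos: [0.4334, 0.0401, 0.0677]
eef_rot: [0.45, 0.893, -0.001, -0.0]
contact_force: [0.3, -0.0, -0.3]
opening: 0.007
finger_force: 0.0
```

```bash
python3 - <<'E'
from h import *
st(); move(at(SC,-.27,.025,.05),SC[2]+np.pi/2)
crop("side",165,125,265,195,7,"s5.png")
E
```

```text
t 14.25 pos [0.4334 0.0401 0.0677] Ftool [-0.1949  0.2409  0.2841] M [ 0.0631 -0.0156  0.0049] ff 0.0 gap mm 0.6047897087577524 yang 0.6368233505625812
t 14.25 at [0.4334 0.0401 0.0677] tgt [0.4333 0.0398 0.05  ] rot [-0.0016  0.0003  0.001 ] xyz [-0.0001 -0.0003  0.0177] F [ 0.3093 -0.0137 -0.2844] open 0.006872610326792641
```

View pics/s5.png

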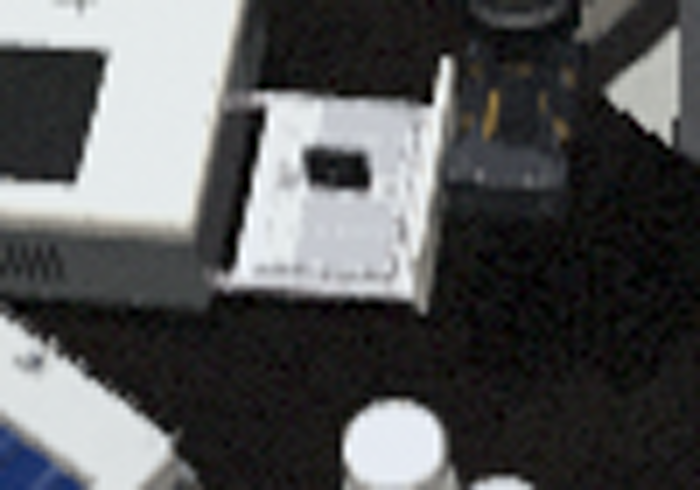

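The carrier lies flush and square on the stage, with its tab at crop (338,168) and the shut fingers in front of the panel. Go down and push.

Call:
carry_out(
  plan=[
    {"rot": [0, 0, 0], "xyz": [0, 0, 0.01], "grip": 255},
    {"rot": [0, 0, 0], "xyz": [0, 0, 0.018], "grip": 255},
    {"rot": [0, 0, 0], "xyz": [0, 0, 0.018], "grip": 255},
    {"rot": [0, 0, 0], "xyz": [-0.01, 0, 0.018], "grip": 255},
    {"rot": [0, 0, 0], "xyz": [-0.02, 0, 0.018], "grip": 255},
    {"rot": [0, 0, 0], "xyz": [-0.03, 0, 0.018], "grip": 255},
    {"rot": [0, 0, 0], "xyz": [-0.04, 0, 0.018], "grip": 255},
    {"rot": [0, 0, 0], "xyz": [-0.05, 0, 0.018], "grip": 255},
  ],
)

```text
clock: 14.97
tool_pos: [0.4645, -0.0003, 0.0522]
eef_rot: [0.45, 0.893, 0.001, 0.001]
contact_force: [-3.0, 7.6, 5.2]
opening: 0.009
finger_force: 3.6
```

```bash
python3 - <<'E'
from h import *
st(); move(at(SC,-.107,.025,.05),SC[2]+np.pi/2)
E
```

```text
t 14.97 pos [ 0.4645 -0.0003  0.0522] Ftool [ 7.9005  2.1529 -5.1572] M [-0.1249  1.3871  0.0367] ff 3.552972748875618 gap mm 0.779439848640541 yang 0.6366293981590796
t 14.97 at [ 0.4645 -0.0003  0.0522] tgt [ 0.5301 -0.0914  0.05  ] rot [0.0025 0.0007 0.0008] xyz [-0.1122 -0.0014  0.0023] F [-2.978   7.6277  5.1574] open 0.008857271007278875
```

Call:
carry_out(
  plan=[
    {"rot": [0, 0, 0], "xyz": [-0.012, 0, 0], "grip": 255},
    {"rot": [0, 0, 0], "xyz": [-0.024, 0, 0], "grip": 255},
    {"rot": [0, 0, 0], "xyz": [-0.036, 0, 0], "grip": 255},
    {"rot": [0, 0, 0], "xyz": [-0.048, 0, 0], "grip": 255},
    {"rot": [0, 0, 0], "xyz": [-0.06, 0, 0], "grip": 255},
    {"rot": [0, 0, 0], "xyz": [-0.072, 0, 0], "grip": 255},
    {"rot": [0, 0, 0], "xyz": [-0.082, 0, 0], "grip": 255},
    {"rot": [0, 0, 0], "xyz": [-0.09, 0, 0], "grip": 255},
  ],
)

```text
clock: 15.63
tool_pos: [0.5169, -0.0714, 0.0522]
eef_rot: [0.45, 0.893, 0.001, -0.0]
contact_force: [-4.5, 8.0, 5.3]
opening: 0.009
finger_force: 4.5
```

```bash
python3 - <<'E'
from h import *
st(); move(at(SC,-.107,.025,.05),SC[2]+np.pi/2)
E
```

```text
t 15.63 pos [ 0.5169 -0.0714  0.0522] Ftool [ 9.1047  1.1435 -5.2572] M [-0.1209  1.8302  0.0655] ff 4.53653197735548 gap mm 0.8245229207865894 yang 0.6372039572886092
t 15.63 at [ 0.5169 -0.0714  0.0522] tgt [ 0.5301 -0.0914  0.05  ] rot [ 0.002  -0.0021  0.0014] xyz [-0.0239 -0.0013  0.0022] F [-4.4997  7.983   5.2787] open 0.009369578645302152
```

Call:
carry_out(
  plan=[
    {"rot": [0, 0, 0], "xyz": [-0.006, 0, 0], "grip": 255},
    {"rot": [0, 0, 0], "xyz": [-0.011, 0, 0], "grip": 255},
    {"rot": [0, 0, 0], "xyz": [-0.015, 0, 0], "grip": 255},
    {"rot": [0, 0, 0], "xyz": [-0.018, 0, 0], "grip": 255},
    {"rot": [0, 0, 0], "xyz": [-0.021, 0, 0], "grip": 255},
    {"rot": [0, 0, 0], "xyz": [-0.023, 0, 0], "grip": 255},
    {"rot": [0, 0, 0], "xyz": [-0.024, 0, 0], "grip": 255},
    {"rot": [0, 0, 0], "xyz": [-0.024, 0, 0], "grip": 255},
  ],
)

```text
clock: 16.3
tool_pos: [0.5311, -0.0907, 0.0523]
eef_rot: [0.45, 0.893, 0.001, -0.0]
contact_force: [-2.7, 4.9, 3.1]
opening: 0.005
finger_force: 2.9
```

```bash
python3 - <<'E'
from h import *
st(); move(at(SC,-.107,.025,.05),SC[2]+np.pi/2)
E
```

```text
t 16.30 pos [ 0.5311 -0.0907  0.0523] Ftool [ 5.5269  0.7442 -3.1313] M [-0.1681  1.0934  0.0218] ff 2.8793036565184593 gap mm 0.4009040903366631 yang 0.6368829823199319
t 16.3 at [ 0.5311 -0.0907  0.0523] tgt [ 0.5301 -0.0914  0.05  ] rot [ 0.0021 -0.0016  0.0011] xyz [ 0.0001 -0.0013  0.0023] F [-2.6908  4.878   3.1417] open 0.004555728299280262
```

Call:
carry_out(
  plan=[
    {"rot": [0, 0, 0], "xyz": [-0.001, 0, 0], "grip": 255},
    {"rot": [0, 0, 0], "xyz": [-0.002, 0, 0], "grip": 255},
    {"rot": [0, 0, 0], "xyz": [-0.003, 0, 0], "grip": 255},
    {"rot": [0, 0, 0], "xyz": [-0.004, 0, 0], "grip": 255},
    {"rot": [0, 0, 0], "xyz": [-0.005, 0, 0], "grip": 255},
    {"rot": [0, 0, 0], "xyz": [-0.006, 0, 0], "grip": 255},
  ],
)

```text
clock: 16.8
tool_pos: [0.5337, -0.0942, 0.0522]
eef_rot: [0.45, 0.893, 0.001, -0.001]
contact_force: [-6.4, 9.5, 6.8]
opening: 0.004
finger_force: 5.4
```

```bash
python3 - <<'E'
from h import *
st(); move(at(SC,-.107,.025,.05),SC[2]+np.pi/2)
E
```

```text
t 16.80 pos [ 0.5337 -0.0942  0.0522] Ftool [11.4308  0.5084 -6.7306] M [-0.0474  2.0389  0.0323] ff 5.42887419462204 gap mm 0.3504204869619608 yang 0.6378368994880366
t 16.8 at [ 0.5337 -0.0942  0.0522] tgt [ 0.5301 -0.0914  0.05  ] rot [ 0.0013 -0.0038  0.002 ] xyz [ 0.0045 -0.0012  0.0023] F [-6.3903  9.4602  6.7742] open 0.0039820509882041
```

Call:
carry_out(
  plan=[
    {"rot": [0, 0, 0], "xyz": [-0.001, 0, 0], "grip": 255},
    {"rot": [0, 0, 0], "xyz": [-0.002, 0, 0], "grip": 255},
    {"rot": [0, 0, 0], "xyz": [-0.003, 0, 0], "grip": 255},
    {"rot": [0, 0, 0], "xyz": [-0.004, 0, 0], "grip": 255},
    {"rot": [0, 0, 0], "xyz": [-0.004, 0, 0], "grip": 255},
  ],
)

```text
clock: 17.22
tool_pos: [0.5337, -0.0942, 0.0522]
eef_rot: [0.449, 0.894, 0.002, -0.004]
contact_force: [-9.3, 13.7, 10.4]
opening: 0.005
finger_force: 8.4
```

```bash
python3 - <<'E'
from h import *
st()
E
```

```text
t 17.22 pos [ 0.5337 -0.0942  0.0522] Ftool [ 16.6547   0.7793 -10.206 ] M [-0.0204  3.1761  0.1176] ff 8.384767323732376 gap mm 0.4810910989894401 yang 0.6404124464952248
```

On the end stop: the tool no longer advances while the force rises. Let go by backing off.

Call:
carry_out(
  plan=[
    {"rot": [0, 0, 0], "xyz": [0.004, 0, 0], "grip": 255},
    {"rot": [0, 0, 0], "xyz": [0.008, 0, 0], "grip": 255},
    {"rot": [0, 0, 0], "xyz": [0.014, 0, 0], "grip": 255},
    {"rot": [0, 0, 0], "xyz": [0.03, 0, 0], "grip": 255},
    {"rot": [0, 0, 0], "xyz": [0.06, 0, 0], "grip": 255},
    {"rot": [0, 0, 0], "xyz": [0.1, 0, 0], "grip": 255},
    {"rot": [0, 0, 0], "xyz": [0.12, 0, -0.03], "grip": 255},
    {"rot": [0, 0, 0], "xyz": [0.12, 0, -0.06], "grip": 255},
  ],
)

```text
clock: 17.88
tool_pos: [0.4623, 0.0002, 0.1112]
eef_rot: [0.447, 0.894, -0.001, -0.002]
contact_force: [1.8, -0.5, -1.2]
opening: 0.01
finger_force: 0.0
```

```bash
python3 - <<'E'
from h import *
st()
crop("side",130,90,290,210,5,"s6.png")
E
```

```text
t 17.88 pos [0.4623 0.0002 0.1112] Ftool [-1.4468  1.1714  1.167 ] M [-0.0459 -0.0536  0.0013] ff 0.0 gap mm 0.8542959478332162 yang 0.6431603665060361
```

View pics/s6.png

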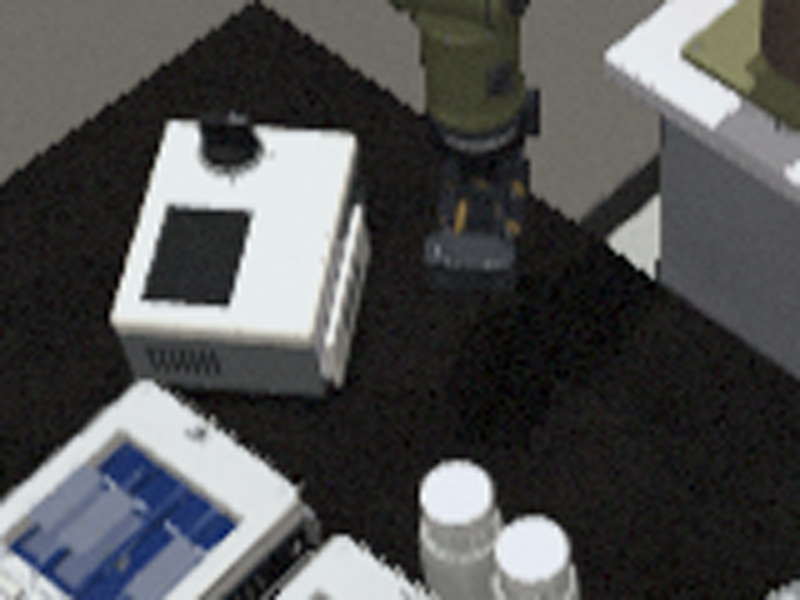

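The tray is shut and latched, with its panel flush at crop (345,290). The knob at (230,145) is at rest, both bottles are standing, and the arm is clear.

```bash
python3 -c "
from plant import r
print(r.finish_job())"
```

```text
the job is handed in; nothing more can be done
None
```

The scanner is loaded and the job is handed in: the knob sprang back after ejecting the tray, the carrier sat flush on its pins, the tray stayed shut after I pushed it to its stop and let go, and both bottles were left standing; about 18 s of the 72 s were used.

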